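# Half-open exposure on a bench sample reader

## Task

Take a reading of the sample: first lower the black hinged cover gently, without slamming it, down onto its stop so that it is fully shut, and only then draw the orange-handled spring shutter towards the front of the reader until it is half open (handle level with the green mark), without letting it open much past half. The spring pulls the shutter shut, so finish while still holding the handle at half travel with the gripper, and leave the cover shut and the jar, the bottle and the cup alone.

Things in the scene. Friction and masses are not known exactly. Their poses are not given: they have to be found in the camera images.
- reader: Grey bench sample reader, fixed, a low box 260 mm (its x) by 320 mm (its y) by 60 mm high. Origin: centre of its underside on the bench. Its -x side is its front, towards the robot (yawed by up to 0.3 rad); its +y half (robot's left) carries the cover, its -y half the light port with the shutter. The top deck is at z = 60 mm.
- cover (a joint): Angle of the black cover, rad: 0 = fully shut on its stop, about 0.8 to 1.2 at the start (raised), 1.35 = upper stop. The cover (145 mm long from hinge to front face, 130 mm wide, 46 mm deep, 0.3 kg) hinges about the reader's y axis at its rear edge; opening lifts its front edge up and towards +x. Stiff friction hinge: it stays where it is left (also when shut) and needs about 0.5 to 2 N at the bar to lower.
- cover_hinge (a point): Point on the cover's hinge axis, mid-width: reader frame (105, 80, 64) mm. Fixed to the reader.
- cover_bar (a point): Centre of the aluminium handle bar at the cover's front: a round bar 12 mm in diameter lying along the reader's y axis, 110 mm free between its two end arms, 50 mm clear in front of the cover's front face. In the cover's frame it lies 195 mm in front of the hinge and 36 mm above it, so at cover angle a it is, from the hinge in the reader's axes, at x = -195 cos a + 36 sin a, z = 195 sin a + 36 cos a (mm); shut, it is 100 mm above the bench and 40 mm above the deck.
- shutter (a joint): Travel of the shutter, m: 0 = closed (start), grows as it slides along the reader's -x (towards the front), 0.080 = end stop, 0.040 = half open. A spring pulls it shut: about 2.4 N at 0, 7.2 N at half, 12 N at the end stop; it springs back if let go.
- shutter_grip (a point): Upper middle of the shutter's upright orange handle (a block 16 mm along the reader's x, 34 mm along its y, top 114 mm above the bench, bottom 68 mm above it on a flat white shutter plate 90 mm long and 62 mm wide); this point is 18 mm below the handle's top, 95.5 mm above the bench. Closed it is at reader frame (30, -85) mm; the plate slides between two 12 mm high guide rails at y = -121 and -49 mm, uncovering a yellow window behind the handle.
- half_mark (a point): Centre of the green mark, 12 mm wide along x, on the deck and rail beside the shutter: reader frame (-10, -137, 61) mm. The shutter is half open when the handle's middle is level with it along the reader's x. Thin black marks 40 mm either side show closed and fully open.
- sample_jar_mid (a point): Bystander: closed jar with blue cap, 60 mm in diameter, 90 mm high; point half-way up. Leave alone.
- wash_bottle_mid (a point): Bystander: white bottle with red cap, 60 mm in diameter, 130 mm high; point half-way up. Leave alone.
- steel_cup_mid (a point): Bystander: open steel cup, 70 mm in diameter, 70 mm high; point half-way up. Leave alone.

How it is judged:
On the way, in this order (a step that is already met when the one before it is completed fails the run):
1. the cover is shut on its stop (value of joint cover below 0.05 rad), for 0.3 s.
2. the fingers hold the shutter at half travel (value of joint shutter between 0.033 and 0.047 m and contact force between the fingers and shutter above 2 N), for 0.5 s.
At the end, for the whole second after the job is handed in: The cover is shut (within 0.05 rad of its stop), the shutter stands still at half travel (40 mm, within 7 mm) held there by the fingers (contact over 2 N), and the three bystanders stand within 30 mm of where they were (all of step 2 and value of joint cover below 0.05 rad and velocity of joint shutter between -0.01 and 0.01 m/s and distance of each of sample_jar_mid, wash_bottle_mid, steel_cup_mid from where it was at the start of the episode below 0.03 m); the arm keeps its last pose, push and grip.
It fails at once if the cover is slammed: faster than 1.2 rad/s in the last 0.2 rad (value of joint cover below 0.2 rad and velocity of joint cover below -1.2 rad/s).
It fails at once if the shutter is opened (over 15 mm) while the cover is not shut (value of joint shutter above 0.015 m and value of joint cover above 0.12 rad).
It fails at once if the shutter is opened far past half (over 60 mm) (value of joint shutter above 0.06 m).
It fails at once if the jar, the bottle or the cup is pushed away or knocked over (distance of any of sample_jar_mid, wash_bottle_mid, steel_cup_mid from where it was at the start of the episode above 0.03 m or angle between any of sample_jar_mid, wash_bottle_mid, steel_cup_mid's own z axis and vertical above 0.35 rad).
It also fails if it takes over 51 s, if anything falls off the work surface, if the arm or the gripper's body presses on something with over 40 N, if the wrist force passes 120 N, or if a joint passes its speed limit or range.

## Robot

A 6-joint arm with a two-finger parallel gripper is mounted at the origin on the work surface. World frame = base frame: x ahead of the robot, y to its left, z up, the work surface at z = 0. Lengths are in m, angles in rad, forces in N, time in s.
With the tool pointing down it reaches from about 0.35 to 0.725 m from the base axis. Payload 6 kg.
Tool frame: the origin (TCP) lies midway between the tips of the shut fingers; the grasp point (between the pads) lies 19 mm behind it; z points along the fingers, y is the direction in which the jaws open and shut (so a half turn about z gives the same grasp; the last joint's range is limited). The gripper opens to 85 mm and grips with 20 to 120 N. Pads are 22 mm wide; open, the fingers measure 114 mm over their backs; the gripper's body (76 mm by 85 mm) begins 54 mm behind the grasp point. The pads swing forward as they close: fully open they stand 13 mm farther back than shut.
Start: joints at [-0.94, 0.04, 0.085, 0, -1.615, -0.334], TCP at [0.175, -0.574, 0.231] pointing down, gripper open.
Joint ranges: [-2.56, 2.56], [-1.29, 2.01], [-1.08, 1.49], [-3.29, 1.98], [-2.81, -0.18], [-2.99, 2.99]. Speed limits (rad/s): [2.57, 2.57, 3.01, 3.14, 3.14, 3.14].

## Interface

Orientations are given as a unit quaternion [x, y, z, w].
In Python, from rig import * gives the robot as it stands.
- The arm moves only by the tool drive_tool, never from a script. Its argument "steps" is a list of rows, each a list of 7 numbers: the turn, a rotation vector about the tool's x, y, z scaled (see below), then the shift along the tool's x, y, z scaled (see below), then the gripper's target within -1 to 1 (shut at 1, half-way at 0, fully open at -1). In form: [[rx, ry, rz, dx, dy, dz, claw], ...]. A call has exactly 10 rows; each row shifts and turns the pose as measured when the row begins, along the tool's axes as they then stand; what a row does not reach is not made up. The controller multiplies each number of a shift by 0.025 m and each number of a turn by 180 degrees. A row lasts 1/10 s, in which the tool goes at most 50 mm and 8.59 degrees, less where a joint would pass 70% of its speed; a pose out of reach is approached as far as the arm can. A call with a number of a shift or a turn outside -1 to 1 is refused whole. A call with a gripper value outside its range is refused whole. The fingers move at their own pace and stop on an object; "grip_force" is the grip in N (left out, the last holds). Time passes only in rows, so rows that do not move let the fingers close, or fill a call up. It gives the time, the measured TCP pose, the force and the opening at its end, in the units of the state.
- sense(): the state, without advancing time (a new reading comes with each control period).
- camera(name): name is "scene" or "top"; returns the picture (384x512x3 uint8, red, green, blue); there is no depth.
- camera_model(name): a dict with "camera_matrix" (3x3 intrinsics, pixels), "position" and "orientation" of the camera in the world. Camera axes: x right, y down, z forward; pixel columns grow to the right and rows downward; lengths in m; the calibration is good to about 2 mm. A picture is of the moment at which its call begins. camera_model takes no time and is no camera call.
- sign_off(): hands the job in, once; it reports no verdict.
The state is a dict: "time_s": time; "q": joint angles; "joint_velocities": joint speeds; "joint_efforts": joint torques, N m; "tcp_pos": TCP position; "tool_rot": TCP orientation; "wrist_force": force on the tool from outside, world axes, zero at the start; "torque": the same for the moment, N m; "gripper_width": finger opening in m.
Only numpy, scipy, OpenCV 4.12 (cv2) and the standard library are available. Lean on these libraries where they do the work, as an engineer would, in place of code of your own. Each camera call takes 0.05 s, during which the arm holds its last target. There are 200 camera calls.

## Working session

There is one attempt and no reset: what is moved stays moved. The work goes in short steps, Python scripts to look and compute and a tool call to move; the robot and the scene stay as the last step left them, time stands still between calls to the robot, and variables do not carry over. Pictures are saved under pics/ and viewed, about 8 in all and at most 12, crops included, and the job is handed in when it is done.

Besides the shell and the picture viewer there is one more tool, called after ">>>" as name([rows], argument=value, ...), one row to a line, values as JSON. drive_tool: Moves the arm, as the interface text tells. Its arguments: {"type":"object","properties":{"steps":{"type":"array"},"grip_force":{"type":"number"}},"required":["steps"]}

```bash
ls; mkdir -p pics; python3 - <<'E'
from rig import *
import cv2
for n in ("scene","top"):
    im=camera(n); cv2.imwrite(f"pics/{n}0.png",im[:,:,::-1]); m=camera_model(n); print(n,m)
print(sense())
E
```

```text
pics
scene {'camera_matrix': array([[396.50382998,   0.        , 254.94833449],
       [  0.        , 396.50382998, 195.34600488],
       [  0.        ,   0.        ,   1.        ]]), 'position': array([1.16687942, 0.35557573, 0.95736741]), 'orientation': array([ 0.46169756,  0.83012469, -0.26894694, -0.15936093])}
top {'camera_matrix': array([[363.76087825,   0.        , 259.18837915],
       [  0.        , 363.76087825, 188.48355231],
       [  0.        ,   0.        ,   1.        ]]), 'position': array([0.44225795, 0.03652311, 0.94171974]), 'orientation': array([ 0.70905908, -0.6985051 ,  0.06188527, -0.07413542])}
{'time_s': 0.1, 'q': array([-9.40297070e-01,  4.07562937e-02,  8.39148304e-02, -4.44822883e-04,
       -1.61549675e+00, -3.33697935e-01]), 'joint_velocities': array([ 3.13391860e-04, -9.90318367e-04,  1.52651843e-03, -1.11824258e-04,
        2.74165408e-05, -1.09991092e-06]), 'joint_efforts': array([-3.90485453e-03, -3.69343507e+01,  3.48285270e+01,  6.95167154e+00,
       -4.43532073e-03,  3.04309503e-05]), 'tcp_pos': array([ 0.17547205, -0.57345701,  0.23037126]), 'tool_rot': array([-1.47866174e-01,  9.89007053e-01,  7.86092250e-04, -1.60567487e-04]), 'wrist_force': array([0.57433159, 0.41238727, 0.73598793]), 'torque': array([-0.00965767, -0.00843636,  0.01747357]), 'gripper_width': 0.08529398590301142}
```

```bash
python3 -c "
import cv2,numpy as np
a=[cv2.imread(f'pics/{n}0.png') for n in ('scene','top')]
cv2.imwrite('pics/both0.png',cv2.resize(np.vstack(a),(800,1200))[:600]);cv2.imwrite('pics/top0b.png',cv2.resize(a[1],(800,600)))"
```

```text
(no output)
```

View pics/both0.png

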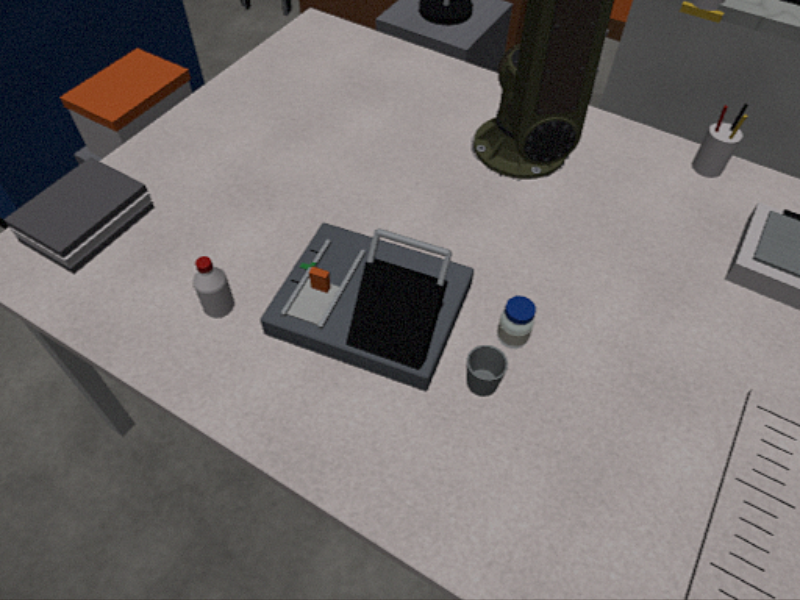

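View pics/top0b.png

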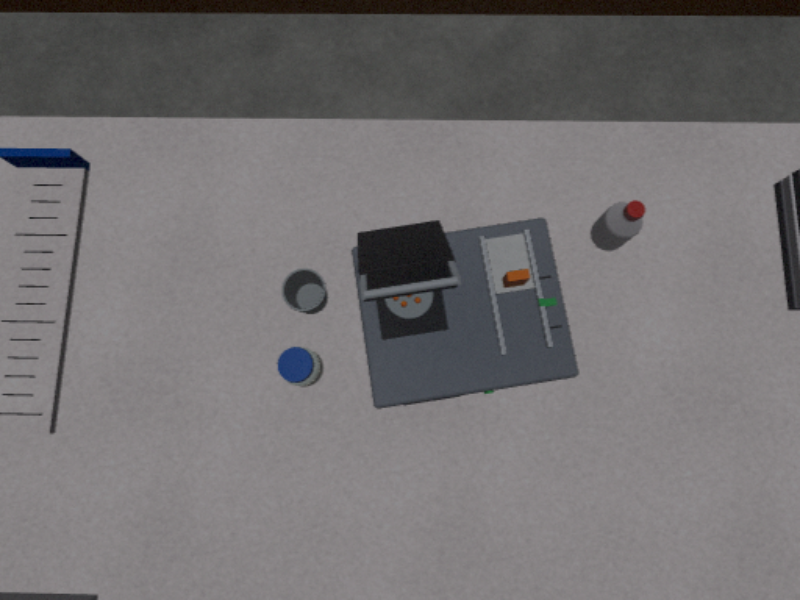

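The scene view shows the cover raised, with its bar at about (410,240). The top view shows the deck corners at about FL (375,406), FR (578,374) and RR (546,219), the green mark at (547,302), the orange handle at (517,277), and the bar running from (365,293) to (457,281). The bystanders are off to both sides of the reader.

```bash
cat > h.py <<'E'
from rig import *
import numpy as np, cv2
from scipy.spatial.transform import Rotation as R
def ray(n,px):
    m=camera_model(n); K=m["camera_matrix"]
    d=R.from_quat(m["orientation"]).apply(np.linalg.inv(K)@[px[0],px[1],1.]); return m["position"],d
def onplane(n,px,z):
    p,d=ray(n,px); return p+d*(z-p[2])/d[2]
def blobs(im,lo,hi):
    m=cv2.inRange(cv2.cvtColor(im,cv2.COLOR_BGR2HSV),lo,hi); k,_,s,c=cv2.connectedComponentsWithStats(m)
    return [(s[i][:4].tolist(),int(s[i][4]),c[i].round(1).tolist()) for i in range(1,k) if s[i][4]>12]
E
python3 - <<'E'
from h import *
t=cv2.imread('pics/top0.png'); s=cv2.imread('pics/scene0.png')
for n,im in(("top",t),("scene",s)):
    print(n,"green",blobs(im,(45,100,60),(75,255,255)),"orange",[b for b in blobs(im,(3,150,100),(18,255,255)) if 150<b[2][0]<400])
S=1/1.5625
W=[onplane("top",(374*S,407*S),.06),onplane("top",(578*S,374*S),.06),onplane("top",(546*S,218*S),.06),onplane("top",(547.5*S,302*S),.061)]
L=np.array([[-130,160],[-130,-160],[130,-160],[-10,-137]])/1e3
w=np.array(W)[:,:2]
M,_=cv2.estimateAffinePartial2D(L,w); print(M,np.hypot(*M[:,0]),np.arctan2(M[1,0],M[0,0])); print((L@M[:,:2].T+M[:,2]-w)*1e3)
E
```

```text
top green [([345, 190, 12, 6], 56, [350.1, 192.9])] orange [([325, 172, 14, 8], 83, [331.2, 175.8])]
scene green [([192, 168, 10, 4], 26, [196.2, 169.4])] orange [([391, 0, 14, 14], 106, [397.2, 6.0]), ([198, 171, 13, 7], 51, [203.9, 173.9])]Traceback (most recent call last):
  File "<stdin>", line 9, in <module>
cv2.error: OpenCV(4.12.0) /io/opencv/modules/calib3d/src/ptsetreg.cpp:1108: error: (-215:Assertion failed) count >= 0 && to.checkVector(2) == count in function 'estimateAffinePartial2D'
```

```bash
python3 - <<'E'
import cv2,numpy as np
a=cv2.imread('pics/top0.png')[130:270,215:385];b=cv2.imread('pics/scene0.png')[135:255,160:310]
cv2.imwrite('pics/crop0.png',np.vstack([cv2.resize(a,(510,420)[:2])[:, :510][:300], cv2.resize(b,(510,300))]) if 0 else np.hstack([cv2.resize(a,(400,329)),cv2.resize(b,(400,329))]))
E
```

```text
(no output)
```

View pics/crop0.png

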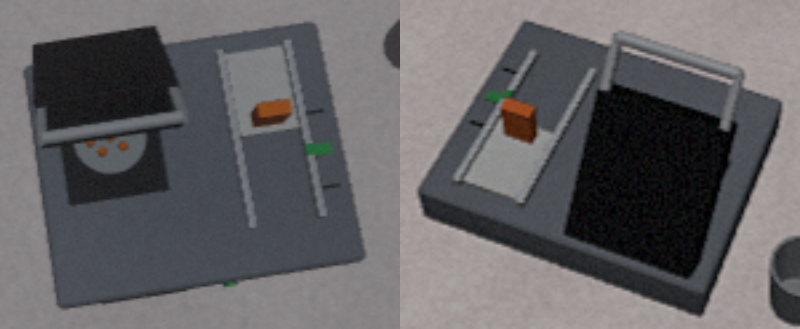

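The crop shows the top-view bar centre at full-resolution pixel (263.0,184.5) and the scene-view bar centre at (264.2,155.4).

```bash
cat >> h.py <<'E'
def tri(pt,ps):
    (p,d),(q,e)=ray("top",pt),ray("scene",ps)
    a,b=np.linalg.lstsq(np.c_[d,-e],q-p,rcond=None)[0]; return (p+a*d+q+b*e)/2,np.linalg.norm(p+a*d-q-b*e)
E
python3 - <<'E'
from h import *
S=1/1.5625
W=[onplane("top",(374*S,407*S),.06),onplane("top",(578*S,374*S),.06),onplane("top",(546*S,218*S),.06),onplane("top",(350.3,193),.061),
 onplane("top",(331.8,175.0),.114)]
L=np.array([[-130,160],[-130,-160],[130,-160],[-10,-137],[30,-85]],np.float32)/1e3
w=np.ascontiguousarray(np.array(W)[:,:2],dtype=np.float32)
M,_=cv2.estimateAffinePartial2D(L,w,ransacReprojThreshold=.02); yaw=np.arctan2(M[1,0],M[0,0])
print("scale",np.hypot(*M[:,0]),"yaw",yaw); print((L@M[:,:2].T+M[:,2]-w).round(4)*1e3)
c,s=np.cos(yaw),np.sin(yaw);Rz=np.array([[c,-s],[s,c]]); o=w.mean(0)-Rz@L.mean(0)
print("origin",o)
b,e=tri((263,184.5),(264.2,155.4)); r=Rz.T@(b[:2]-o); print("bar",b,e,"reader",r)
dx,dz=r[0]-.105,b[2]-.064
print("angle",np.arctan2(dz,-dx)-np.arctan2(36,195),"radius",np.hypot(dx,dz),"nom",np.hypot(.195,.036))
for nm,p in dict(barshut=(-.09,.08),grip=(.03,-.085),half=(-.01,-.085)).items(): print(nm,Rz@p+o)
st=sense(); print(R.from_quat(st["tool_rot"]).as_matrix().round(3))
for n,px in(("jar",(298*S,366*S)),("cup",(305*S,290*S)),("bottle",(635*S,210*S))): print(n,onplane("top",px,dict(jar=.09,cup=.07,bottle=.13)[n]))
E
```

```text
scale 0.9850024413063744 yaw 0.1663441551101178
[[ 1.5 -0.6]
 [-1.1 -0.1]
 [ 1.9  1.2]
 [-0.3 -1.7]
 [-2.1  1.3]]
origin [ 0.59294089 -0.03605741]
bar [0.58885945 0.04204633 0.2329302 ] 0.0011349898566434477 reader [0.00890716 0.07770145]
angle 0.8710502461529047 radius 0.19434826258963672 nom 0.1982952344359289
barshut [0.49093694 0.0279363 ]
grip [ 0.63660093 -0.11491678]
half [ 0.59715306 -0.12153991]
[[-0.956 -0.292 -0.001]
 [-0.292  0.956  0.002]
 [ 0.     0.002 -1.   ]]
jar [0.49729027 0.21085972 0.09      ]
cup [0.61730851 0.21018454 0.07      ]
bottle [ 0.73328605 -0.28837127  0.13      ]
```

Reader origin is about (0.593,-0.036), yaw 0.166, cover angle about 0.87, and the bar at (0.589,0.042,0.233). I'll turn the tool so the jaws lie along the reader's x, which suits both the bar and the handle, and raise it.

>>> drive_tool([
  [0,0,-0.046,0,0,-0.4,0.3],
  [0,0,-0.046,0,0,-0.4,0.3],
  [0,0,-0.046,0,0,-0.4,0.3],
  [0,0,-0.046,0,0,-0.4,0.3],
  [0,0,-0.046,0,0,-0.4,0.3],
  [0,0,-0.046,0,0,-0.4,0.3],
  [0,0,-0.046,0,0,-0.4,0.3],
  [0,0,-0.046,0,0,-0.4,0.3],
  [0,0,-0.046,0,0,-0.4,0.3],
  [0,0,-0.046,0,0,-0.4,0.3],
], grip_force=20)

```text
time_s: 1.1
tcp_pos: [0.1757, -0.5721, 0.3259]
tool_rot: [0.781, -0.624, -0.007, -0.004]
wrist_force: [0.3, 0.1, -0.8]
gripper_width: 0.0299
```

>>> drive_tool([
  [0,0,0,-0.8,-0.76,0,0.3],
  [0,0,0,-0.8,-0.76,0,0.3],
  [0,0,0,-0.8,-0.76,0,0.3],
  [0,0,0,-0.8,-0.76,0,0.3],
  [0,0,0,-0.8,-0.76,0,0.3],
  [0,0,0,-0.8,-0.76,0,0.3],
  [0,0,0,-0.8,-0.76,0,0.3],
  [0,0,0,-0.8,-0.76,0,0.3],
  [0,0,0,-0.8,-0.76,0,0.3],
  [0,0,0,-0.8,-0.76,0,0.3],
])

```text
time_s: 2.1
tcp_pos: [0.3188, -0.327, 0.3241]
tool_rot: [0.781, -0.624, -0.011, -0.005]
wrist_force: [-0.6, -0.3, -0.4]
gripper_width: 0.0297
```

```bash
cat >> h.py <<'E'
YAW=.1663; O=np.array([.5929,-.0361])
def togo(p,yaw=YAW):  # world target TCP -> tool shift numbers, tool-z turn number (y axis against reader x)
    s=sense(); Rm=R.from_quat(s["tool_rot"]); c,n=np.cos(yaw),np.sin(yaw)
    T=np.array([[n,-c,0],[-c,-n,0],[0,0,-1]]).T
    print("t",round(s["time_s"],2),"tcp",s["tcp_pos"].round(4),"w",round(s["gripper_width"],4),"F",s["wrist_force"].round(1))
    print("shift n",(Rm.inv().apply(np.array(p)-s["tcp_pos"])/.025).round(2),"turn n",((Rm.inv()*R.from_matrix(T)).as_rotvec()/np.pi).round(4))
E
python3 -c "
from h import *
togo([.589,.042,.31])"
```

```text
t 2.1 tcp [ 0.3188 -0.327   0.3241] w 0.0297 F [-0.6 -0.3 -0.4]
shift n [-11.99 -13.81   0.77] turn n [0.0021 0.0074 0.0181]
```

>>> drive_tool([
  [0.0005,0.0018,0.0045,-0.8,-0.9,0,0.3],
  [0.0005,0.0018,0.0045,-0.8,-0.9,0,0.3],
  [0.0005,0.0018,0.0045,-0.8,-0.9,0,0.3],
  [0.0005,0.0018,0.0045,-0.8,-0.9,0,0.3],
  [0,0,0,-0.8,-0.9,0,0.3],
  [0,0,0,-0.8,-0.9,0,0.3],
  [0,0,0,-0.8,-0.9,0,0.3],
  [0,0,0,-0.8,-0.9,0,0.3],
  [0,0,0,-0.8,-0.9,0,0.3],
  [0,0,0,-0.8,-0.9,0,0.3],
])

```text
time_s: 3.1
tcp_pos: [0.5091, -0.0779, 0.3229]
tool_rot: [0.763, -0.646, -0.001, -0.0]
wrist_force: [-0.0, -0.4, 1.0]
gripper_width: 0.0297
```

```bash
python3 -c "
from h import *
togo([.589,.042,.29])"
```

```text
t 3.1 tcp [ 0.5091 -0.0779  0.3229] w 0.0297 F [-0.  -0.4  1. ]
shift n [-4.2  -3.94  1.32] turn n [ 0.0004  0.0007 -0.0002]
```

>>> drive_tool([
  [0,0,0,-0.7,-0.66,0.2,0.3],
  [0,0,0,-0.7,-0.66,0.2,0.3],
  [0,0,0,-0.7,-0.66,0.2,0.3],
  [0,0,0,-0.7,-0.66,0.2,0.3],
  [0,0,0,-0.6,-0.56,0.2,0.3],
  [0,0,0,-0.4,-0.4,0.2,0.3],
  [0,0,0,-0.2,-0.2,0.1,0.3],
  [0,0,0,0,0,0,0.3],
  [0,0,0,0,0,0,0.3],
  [0,0,0,0,0,0,0.3],
])

```text
time_s: 4.1
tcp_pos: [0.5891, 0.044, 0.2842]
tool_rot: [0.764, -0.645, -0.004, 0.003]
wrist_force: [-0.1, -0.7, -0.0]
gripper_width: 0.0298
```

```bash
python3 -c "
from h import *
togo([.589,.042,.214])
a=camera('top')[100:270,180:340,::-1];b=camera('scene')[40:200,190:350,::-1]
cv2.imwrite('pics/c1.png',np.hstack([cv2.resize(a,(400,425)),cv2.resize(b,(400,425))]))"
```

```text
t 4.1 tcp [0.5891 0.044  0.2842] w 0.0298 F [-0.1 -0.7 -0. ]
shift n [ 0.08 -0.01  2.81] turn n [0.0031 0.0007 0.0009]
```

View pics/c1.png

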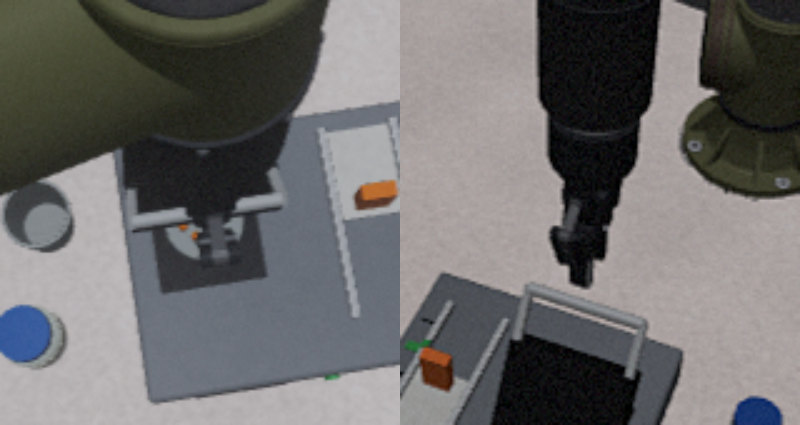

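The gripper hangs over the bar, with the fingers at (215,240) in the left crop and the bar crossing from (135,218) to (280,190). Next I descend astride the bar.

>>> drive_tool([
  [0.0015,0,0,0,0,0.3,0.15],
  [0.0015,0,0,0,0,0.35,0.15],
  [0,0,0,0,0,0.35,0.15],
  [0,0,0,0,0,0.35,0.15],
  [0,0,0,0,0,0.35,0.15],
  [0,0,0,0,0,0.35,0.15],
  [0,0,0,0,0,0.3,0.15],
  [0,0,0,0,0,0.25,0.15],
  [0,0,0,0,0,0.1,0.15],
  [0,0,0,0,0,0,0.15],
])

```text
time_s: 5.2
tcp_pos: [0.5883, 0.0431, 0.2103]
tool_rot: [0.764, -0.645, -0.001, -0.001]
wrist_force: [-0.1, 0.4, 1.2]
gripper_width: 0.0366
```

```bash
python3 -c "
from h import *
togo([.589,.042,.214])
a=camera('top')[100:270,180:340,::-1];b=camera('scene')[60:220,190:350,::-1]
cv2.imwrite('pics/c2.png',np.hstack([cv2.resize(a,(400,425)),cv2.resize(b,(400,400))[:425] if 0 else cv2.resize(b,(400,425))]))"
```

```text
t 5.2 tcp [0.5883 0.0431 0.2103] w 0.0366 F [-0.1  0.4  1.2]
shift n [ 0.05 -0.02 -0.15] turn n [-0.0002  0.0009  0.0005]
```

View pics/c2.png

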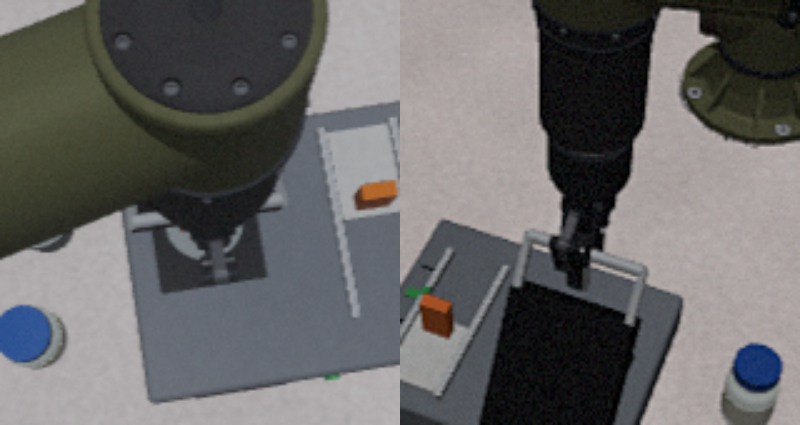

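The fingers straddle the bar at about (570,255) in the right crop, with no contact force. I'll close gently.

>>> drive_tool([
  [0,0,0,0,0,0,0.4],
  [0,0,0,0,0,0,0.6],
  [0,0,0,0,0,0,0.8],
  [0,0,0,0,0,0,1],
  [0,0,0,0,0,0,1],
  [0,0,0,0,0,0,1],
  [0,0,0,0,0,0,1],
  [0,0,0,0,0,0,1],
  [0,0,0,0,0,0,1],
  [0,0,0,0,0,0,1],
], grip_force=20)

```text
time_s: 6.3
tcp_pos: [0.5889, 0.0433, 0.2121]
tool_rot: [0.764, -0.645, -0.0, -0.002]
wrist_force: [0.7, -0.3, 0.0]
gripper_width: 0.0111
```

```bash
python3 - <<'E'
from h import *
togo([.589,.042,.214])
# arc in the tool's axes (numbers): bar rel. hinge; tool y=-reader x, z down
a0=.86; A=np.linspace(a0,0,31); x=-195*np.cos(A)+36*np.sin(A); z=195*np.sin(A)+36*np.cos(A)
print(np.c_[A[1:],-np.diff(x)/25,-np.diff(z)/25].round(2).tolist(), x[0]-x[-1],z[0]-z[-1])
E
```

```text
t 6.3 tcp [0.5889 0.0433 0.2121] w 0.0111 F [ 0.7 -0.3  0. ]
shift n [ 0.05  0.01 -0.08] turn n [-0.0011  0.001   0.0005]
[[0.83, 0.19, 0.12], [0.8, 0.19, 0.12], [0.77, 0.19, 0.13], [0.75, 0.18, 0.13], [0.72, 0.18, 0.14], [0.69, 0.18, 0.14], [0.66, 0.17, 0.15], [0.63, 0.17, 0.15], [0.6, 0.16, 0.16], [0.57, 0.16, 0.16], [0.54, 0.15, 0.17], [0.52, 0.15, 0.17], [0.49, 0.14, 0.18], [0.46, 0.14, 0.18], [0.43, 0.13, 0.18], [0.4, 0.13, 0.19], [0.37, 0.12, 0.19], [0.34, 0.12, 0.19], [0.32, 0.11, 0.2], [0.29, 0.11, 0.2], [0.26, 0.1, 0.2], [0.23, 0.09, 0.21], [0.2, 0.09, 0.21], [0.17, 0.08, 0.21], [0.14, 0.08, 0.21], [0.11, 0.07, 0.22], [0.09, 0.06, 0.22], [0.06, 0.06, 0.22], [0.03, 0.05, 0.22], [0.0, 0.04, 0.22]] 95.05702597223984 135.26704861848486
```

The width of 11 mm confirms the bar is held. I'll follow the arc in stages.

>>> drive_tool([
  [0,0,0,0,0.2,0.12,1],
  [0,0,0,0,0.2,0.12,1],
  [0,0,0,0,0.19,0.13,1],
  [0,0,0,0,0.18,0.13,1],
  [0,0,0,0,0.18,0.14,1],
  [0,0,0,0,0.18,0.14,1],
  [0,0,0,0,0.17,0.15,1],
  [0,0,0,0,0.17,0.15,1],
  [0,0,0,0,0.16,0.16,1],
  [0,0,0,0,0.16,0.16,1],
])

```text
time_s: 7.3
tcp_pos: [0.5433, 0.0353, 0.1771]
tool_rot: [0.764, -0.645, 0.003, -0.005]
wrist_force: [1.5, -0.9, 1.3]
gripper_width: 0.0113
```

```bash
cat >> h.py <<'E'
def cov():
    s=sense(); d=R.from_euler("z",-YAW).apply(s["tcp_pos"]-[*O,0])
    dx,dz=d[0]-.105,d[2]+.022-.064   # bar about 22 mm above the TCP as first gripped
    print("reader tcp",d.round(4),"angle",np.arctan2(dz,-dx)-np.arctan2(36,195),"r",np.hypot(dx,dz))
E
python3 -c "
from h import *
togo([.491,.028,.078]);cov()"
```

```text
t 7.3 tcp [0.5433 0.0353 0.1771] w 0.0113 F [ 1.5 -0.9  1.3]
shift n [-0.05  2.16  3.94] turn n [-0.0036  0.0009  0.0005]
reader tcp [-0.0371  0.0786  0.1771] angle 0.5773783426984606 r 0.19605342710852447
```

Tracking follows the plan with small forces, so I continue.

>>> drive_tool([
  [0,0,0,0,0.15,0.17,1],
  [0,0,0,0,0.15,0.17,1],
  [0,0,0,0,0.14,0.18,1],
  [0,0,0,0,0.14,0.18,1],
  [0,0,0,0,0.13,0.18,1],
  [0,0,0,0,0.13,0.19,1],
  [0,0,0,0,0.12,0.19,1],
  [0,0,0,0,0.12,0.19,1],
  [0,0,0,0,0.11,0.2,1],
  [0,0,0,0,0.11,0.2,1],
])

```text
time_s: 8.3
tcp_pos: [0.5086, 0.0293, 0.1259]
tool_rot: [0.764, -0.645, 0.003, -0.005]
wrist_force: [1.8, -0.0, 0.8]
gripper_width: 0.0117
```

```bash
python3 -c "
from h import *
togo([.491,.028,.078]);cov()"
```

```text
t 8.3 tcp [0.5086 0.0293 0.1259] w 0.0117 F [ 1.8 -0.   0.8]
shift n [-0.06  0.72  1.91] turn n [-0.0034  0.0007  0.0005]
reader tcp [-0.0723  0.0784  0.1259] angle 0.25953649882875174 r 0.19619681381195636
```

>>> drive_tool([
  [0,0,0,0,0.1,0.2,1],
  [0,0,0,0,0.1,0.2,1],
  [0,0,0,0,0.09,0.2,1],
  [0,0,0,0,0.08,0.2,1],
  [0,0,0,0,0.08,0.2,1],
  [0,0,0,0,0.07,0.2,1],
  [0,0,0,0,0.06,0.2,1],
  [0,0,0,0,0.06,0.2,1],
  [0,0,0,0,0.05,0.15,1],
  [0,0,0,0,0.04,0.15,1],
])

```text
time_s: 9.3
tcp_pos: [0.4913, 0.0263, 0.0745]
tool_rot: [0.764, -0.645, 0.004, -0.006]
wrist_force: [3.4, 0.2, 4.7]
gripper_width: 0.011
```

```bash
python3 -c "
from h import *
togo([.491,.028,.078]);cov()"
```

```text
t 9.3 tcp [0.4913 0.0263 0.0745] w 0.011 F [3.4 0.2 4.7]
shift n [-0.07 -0.   -0.14] turn n [-0.0049  0.0006  0.0005]
reader tcp [-0.0899  0.0783  0.0745] angle -0.01713405615219321 r 0.1975881551242917
```

>>> drive_tool([
  [0,0,0,0,0.03,0.1,1],
  [0,0,0,0,0.02,0.1,1],
  [0,0,0,0,0,0.1,1],
  [0,0,0,0,0,0.1,1],
  [0,0,0,0,0,0.1,1],
  [0,0,0,0,0,0.1,1],
  [0,0,0,0,0,0.1,1],
  [0,0,0,0,0,0.1,1],
  [0,0,0,0,0,0.1,1],
  [0,0,0,0,0,0.1,1],
])

```text
time_s: 10.3
tcp_pos: [0.4916, 0.0262, 0.0743]
tool_rot: [0.766, -0.643, 0.009, -0.009]
wrist_force: [-6.7, 1.5, 16.1]
gripper_width: 0.0112
```

```bash
python3 -c "
from h import *
togo([.491,.028,.078]);cov()"
```

```text
t 10.3 tcp [0.4916 0.0262 0.0743] w 0.0112 F [-6.7  1.5 16.1]
shift n [-0.08  0.01 -0.15] turn n [-0.0081 -0.0009  0.0022]
reader tcp [-0.0896  0.0782  0.0743] angle -0.018208120957669938 r 0.19721367689020494
```

A further 10 rows of pushing gave no motion at 16 N, so the cover is on its stop. I'll unload, release and rise.

>>> drive_tool([
  [0,0,0,0,0,0,1],
  [0,0,0,0,0,0,1],
  [0,0,0,0,0,0,0.5],
  [0,0,0,0,0,0,0.15],
  [0,0,0,0,0,0,0.15],
  [0,0,0,0,0,0,0.15],
  [0.004,0,0,0,0,0,0.15],
  [0.004,0,0,0,0,-0.3,0.15],
  [0,0,0,0,0,-0.6,0.15],
  [0,0,0,0,0,-0.6,0.15],
])

```text
time_s: 11.3
tcp_pos: [0.485, 0.0252, 0.1088]
tool_rot: [0.765, -0.643, 0.014, -0.014]
wrist_force: [0.8, -0.1, 0.8]
gripper_width: 0.0361
```

>>> drive_tool([
  [0,0,0,0,0,-0.8,0.15],
  [0,0,0,0,0,-0.8,0.15],
  [0,0,0,0,0,-0.8,0.15],
  [0,0,0,0.3,-0.2,-0.6,0.15],
  [0,0,0,0.6,-0.5,-0.3,0.15],
  [0,0,0,0.7,-0.5,0,0.15],
  [0,0,0,0.7,-0.5,0,0.15],
  [0,0,0,0.7,-0.5,0,0.15],
  [0,0,0,0.7,-0.5,0,0.15],
  [0,0,0,0,0,0,0.15],
])

```text
time_s: 12.3
tcp_pos: [0.5685, -0.0577, 0.2199]
tool_rot: [0.766, -0.642, 0.022, -0.024]
wrist_force: [0.4, -0.2, 0.2]
gripper_width: 0.0364
```

```bash
python3 -c "
from h import *
togo([.6366,-.115,.18])
A=camera('top')[:,:,::-1].copy();B=camera('scene')[:,:,::-1].copy();cv2.imwrite('pics/t3.png',A);cv2.imwrite('pics/s3.png',B)
print([b for b in blobs(B,(3,150,80),(18,255,255)) if 150<b[2][0]<400],[b for b in blobs(A,(3,150,100),(18,255,255)) if 200<b[2][0]<400])
cv2.imwrite('pics/c3.png',np.hstack([cv2.resize(A[100:270,180:380],(400,340)),cv2.resize(B[110:280,150:350],(400,340))]))"
```

```text
t 12.3 tcp [ 0.5685 -0.0577  0.2199] w 0.0364 F [ 0.4 -0.2  0.2]
shift n [ 2.73 -2.18  1.75] turn n [-0.0203 -0.0008  0.003 ]
[([198, 171, 12, 15], 96, [203.7, 176.9])] []
```

View pics/c3.png

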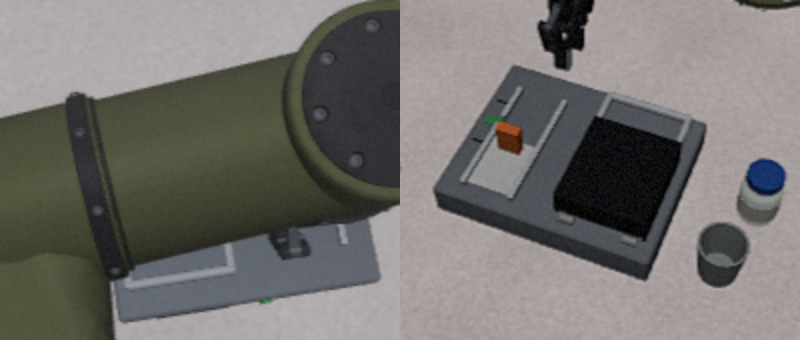

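The scene crop shows the cover down flat, the handle at (510,138) and still closed, and the bystanders untouched. I'll move over the handle and correct a 3.6° tilt.

>>> drive_tool([
  [-0.004,0,0.0006,0.45,-0.35,0,0.15],
  [-0.004,0,0.0006,0.45,-0.35,0,0.15],
  [-0.004,0,0.0006,0.45,-0.35,0,0.15],
  [-0.004,0,0.0006,0.45,-0.35,0.1,0.15],
  [-0.004,0,0.0006,0.45,-0.35,0.2,0.15],
  [0,0,0,0.3,-0.25,0.2,0.15],
  [0,0,0,0.1,-0.1,0.2,0.15],
  [0,0,0,0,0,0.2,0.15],
  [0,0,0,0,0,0,0.15],
  [0,0,0,0,0,0,0.15],
])

```text
time_s: 13.4
tcp_pos: [0.6298, -0.108, 0.2061]
tool_rot: [0.766, -0.643, 0.003, -0.003]
wrist_force: [-0.4, -0.5, 0.2]
gripper_width: 0.0364
```

```bash
python3 -c "
from h import *
togo([.637,-.115,.08])"
```

```text
t 13.4 tcp [ 0.6298 -0.108   0.2061] w 0.0364 F [-0.4 -0.5  0.2]
shift n [ 0.32 -0.2   5.05] turn n [-0.0026 -0.0004  0.0027]
```

>>> drive_tool([
  [-0.0013,0,0.0013,0.15,-0.1,0.3,0.15],
  [-0.0013,0,0.0013,0.15,-0.1,0.3,0.15],
  [0,0,0,0,0,0.4,0.15],
  [0,0,0,0,0,0.4,0.15],
  [0,0,0,0,0,0.4,0.15],
  [0,0,0,0,0,0.4,0.15],
  [0,0,0,0,0,0.4,0.15],
  [0,0,0,0,0,0.2,0.15],
  [0,0,0,0,0,0,0.15],
  [0,0,0,0,0,0,0.15],
])

```text
time_s: 14.4
tcp_pos: [0.6355, -0.1147, 0.1291]
tool_rot: [0.763, -0.646, -0.0, 0.001]
wrist_force: [-0.4, -0.5, 0.8]
gripper_width: 0.0363
```

```bash
python3 -c "
from h import *
togo([.637,-.115,.08])
B=camera('scene')[:,:,::-1].copy()
cv2.imwrite('pics/c4.png',cv2.resize(B[110:230,150:310],(800,600)))"
```

```text
t 14.4 tcp [ 0.6355 -0.1147  0.1291] w 0.0363 F [-0.4 -0.5  0.8]
shift n [ 0.02 -0.06  1.96] turn n [ 0.0007 -0.0003  0.0001]
```

View pics/c4.png

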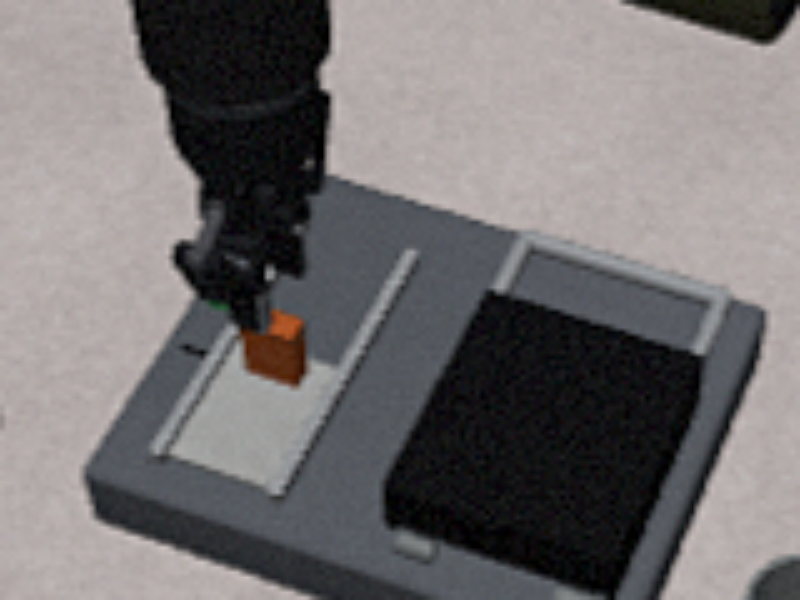

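The fingers are just above the orange handle at about (260,310), astride it along the rail direction. I descend.

>>> drive_tool([
  [0,0,0,0,-0.05,0.2,0.15],
  [0,0,0,0,0,0.25,0.15],
  [0,0,0,0,0,0.25,0.15],
  [0,0,0,0,0,0.25,0.15],
  [0,0,0,0,0,0.25,0.15],
  [0,0,0,0,0,0.25,0.15],
  [0,0,0,0,0,0.25,0.15],
  [0,0,0,0,0,0.2,0.15],
  [0,0,0,0,0,0.05,0.15],
  [0,0,0,0,0,0,0.15],
])

```text
time_s: 15.45
tcp_pos: [0.6371, -0.1144, 0.0767]
tool_rot: [0.763, -0.646, 0.0, 0.001]
wrist_force: [-0.2, 0.5, -0.3]
gripper_width: 0.0364
```

```bash
python3 -c "
from h import *
togo([.637,-.115,.08])"
```

```text
t 15.45 tcp [ 0.6371 -0.1144  0.0767] w 0.0364 F [-0.2  0.5 -0.3]
shift n [ 0.02  0.01 -0.13] turn n [ 0.0003 -0.0003  0.0001]
```

No contact, and the depth is right. I'll close with a firm grip.

>>> drive_tool([
  [0,0,0,0,0,-0.1,0.4],
  [0,0,0,0,0,0,0.6],
  [0,0,0,0,0,0,0.8],
  [0,0,0,0,0,0,1],
  [0,0,0,0,0,0,1],
  [0,0,0,0,0,0,1],
  [0,0,0,0,0,0,1],
  [0,0,0,0,0,0,1],
  [0,0,0,0,0,0,1],
  [0,0,0,0,0,0,1],
], grip_force=50)

```text
time_s: 16.45
tcp_pos: [0.6372, -0.1146, 0.08]
tool_rot: [0.764, -0.646, 0.0, 0.001]
wrist_force: [-0.9, 0.1, -1.0]
gripper_width: 0.0157
```

```bash
python3 -c "
from h import *
togo([.637-.04*np.cos(YAW),-.115-.04*np.sin(YAW),.08])"
```

```text
t 16.45 tcp [ 0.6372 -0.1146  0.08  ] w 0.0157 F [-0.9  0.1 -1. ]
shift n [0.01 1.61 0.  ] turn n [ 0.0001 -0.0004  0.0003]
```

The handle is held (15.7 mm). I'll pull 40 mm along tool y, in two parts.

>>> drive_tool([
  [0,0,0,0,0.15,0,1],
  [0,0,0,0,0.15,0,1],
  [0,0,0,0,0.15,0,1],
  [0,0,0,0,0.15,0,1],
  [0,0,0,0,0.15,0,1],
  [0,0,0,0,0.15,0,1],
  [0,0,0,0,0.15,0,1],
  [0,0,0,0,0.15,0,1],
  [0,0,0,0,0.1,0,1],
  [0,0,0,0,0,0,1],
])

```text
time_s: 17.45
tcp_pos: [0.6058, -0.12, 0.0801]
tool_rot: [0.764, -0.645, 0.004, -0.003]
wrist_force: [5.8, -1.3, -2.3]
gripper_width: 0.0152
```

```bash
python3 -c "
from h import *
togo([.6372-.04*np.cos(YAW),-.1146-.04*np.sin(YAW),.08])"
```

```text
t 17.45 tcp [ 0.6058 -0.12    0.0801] w 0.0152 F [ 5.8 -1.3 -2.3]
shift n [-0.01  0.32 -0.  ] turn n [-0.0029 -0.0007  0.0004]
```

>>> drive_tool([
  [0,0,0,0,0.12,0,1],
  [0,0,0,0,0.12,0,1],
  [0,0,0,0,0.1,0,1],
  [0,0,0,0,0.05,0,1],
  [0,0,0,0,0,0,1],
  [0,0,0,0,0,0,1],
  [0,0,0,0,0,0,1],
  [0,0,0,0,0,0,1],
  [0,0,0,0,0,0,1],
  [0,0,0,0,0,0,1],
])

```text
time_s: 18.45
tcp_pos: [0.5968, -0.1216, 0.0801]
tool_rot: [0.764, -0.645, 0.007, -0.005]
wrist_force: [7.5, -1.4, -3.0]
gripper_width: 0.0155
```

```bash
python3 -c "
from h import *
togo([.6372-.04*np.cos(YAW),-.1146-.04*np.sin(YAW),.08])
s=sense();print(s['joint_velocities'].round(4))
for i in range(10): A=camera('scene')
B=A[:,:,::-1].copy()
togo([.6372-.04*np.cos(YAW),-.1146-.04*np.sin(YAW),.08])
cv2.imwrite('pics/c5.png',cv2.resize(B[110:260,150:350],(800,600)))"
```

```text
t 18.45 tcp [ 0.5968 -0.1216  0.0801] w 0.0155 F [ 7.5 -1.4 -3. ]
shift n [-0.01 -0.04  0.  ] turn n [-0.005  -0.0013  0.0006]
[ 0.0019 -0.0049 -0.0034  0.001   0.0058 -0.0016]
t 18.95 tcp [ 0.5968 -0.1216  0.0801] w 0.0153 F [ 7.6 -0.8 -3.1]
shift n [-0.01 -0.04  0.  ] turn n [-0.005  -0.0013  0.0006]
```

View pics/c5.png

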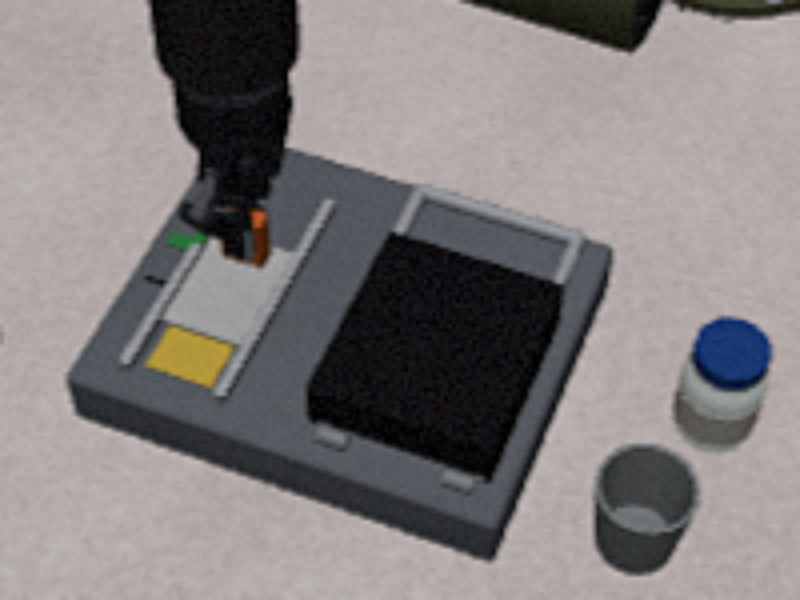

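The picture shows the handle at about (258,238) level with the green mark at (185,240), the yellow window open at (190,355), the cover flat and the jar and cup in place. The fingers have pulled 41 mm, the spring load of 7.6 N matches the 7.2 N expected at half, and the pose held steady for 0.5 s. I'm handing in.

```bash
python3 -c "
from h import *
print(sign_off()); togo([.5978,-.1212,.08])"
```

```text
the job is handed in; nothing more can be done
None
the job is handed in; nothing more can be done
```

I lowered the cover onto its stop and then drew the shutter to half open. The job was handed in at about 19 s with the gripper still holding the handle; `sign_off()` reports no verdict.

- **Cover:** I gripped the bar and followed its arc at about 0.3 rad/s. At the stop, one more second of pushing reached 16 N without moving it. It looked shut in the pictures taken after release and at the end.
- **Shutter:** The fingers moved 41 mm from the closed position. The wrist force of 7.6 N agrees with the spring's 7.2 N at half travel. The pose did not change over the last 0.5 s, and the handle looked level with the green mark.
- **Bystanders:** The jar and cup looked unmoved in the last picture. The bottle was outside that crop, so I did not check it again, but the arm never went near it.
- **Disagreements:** No check failed. The geometry put the shut cover at -0.018 rad, and the bar's radius first measured 4 mm short; I put both down to measurement error. I also turned the wrist the wrong way once, a 3.6° tilt, and corrected it before gripping the handle.

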